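Hang a spare forming roll on its slanted arbor until it clicks home

ROBOT

A 7-joint arm with a two-finger parallel gripper is mounted at the origin on a cart in front of the work surface, level with it; the furniture and walls round the work are solid. World frame = base frame: x ahead of the robot, y to its left, z up, the work surface at z = 0. Lengths are in m, angles in rad, forces in N, time in s.
With the tool pointing down it reaches from about 0.425 to 0.925 m from the base axis. Payload 6.8 kg.
Tool frame: the origin (TCP) lies at the very end of the fingers, on their centre line; the grasp point (between the pads) lies 19 mm behind it; z points along the fingers, y is the line along which they close (so a half turn about z gives the same grasp; the last joint's range is limited). The gripper opens to 85 mm and grips with 20 to 120 N. Pads are 22 mm wide; open, the fingers measure 114 mm over their backs; the gripper's body (76 mm by 85 mm) begins 54 mm behind the grasp point. The pads swing forward as they close: fully open they stand 13 mm farther back than shut.
Start: joints at [-1.308, 0.477, 0.022, 1.555, -0.011, 1.109, -0.083], TCP at [0.245, 0.629, 0.231] pointing down, gripper open.
Joint ranges: [-2.96, 2.96], [-0.34, 2.1], [-1.41, 1.46], [0.24, 2.44], [-1.37, 4.51], [0.17, 1.92], [-2.96, 2.96]. Speed limits (rad/s): [2.39, 2.39, 3.14, 3.14, 3.14, 3.14, 3.14].

INTERFACE

Orientations are given as a unit quaternion [w, x, y, z].
In Python, from station import bot gives the robot as it stands. The module is installed in compiled form; this text tells all that it offers.
- The arm moves only by the shell command python3 -m jog 'ROWS' [OPENING] [FORCE]. ROWS is JSON, a list of rows, each a list of 4 numbers: the shift along the tool's x, y, z in cm, then the turn about the tool's z in rad. In form: [[x, y, z, spin], ...]. A call has 1 to 20 rows; each row is the pose to reach, as a shift and turn from the pose commanded when the call began, along the tool's axes at that moment; what a row does not reach only later rows make up. A row lasts 1/12 s, in which the tool goes at most 41.7 mm and 7.16 degrees, less where a joint would pass 70% of its speed; a pose out of reach is approached as far as the arm can. A call with a gripper value outside its range is refused whole. OPENING is the closure, from -1 (fully open) to 1 (shut), set as the call begins (- or left out, the last holds). The fingers move at their own pace and stop on an object; FORCE is the grip in N (left out, the last holds). Time passes only in rows, so rows that repeat a pose let the fingers close. It gives the time, the measured TCP pose, the force, the opening and the grip force at its end, in the units of the state.
- bot.get_obs(): the state, without advancing time (a new reading comes with each control period).
- bot.read_camera(name): name is "scene" or "side" or "wrist"; returns a dict with "pixels" (384x512x3 uint8, red, green, blue), "depth" (384x512 float32, m along the optical axis (not along the pixel's ray), 0 where there is no reading), "fovy" (degrees; the focal length in pixels is half the picture's height over the tangent of half this angle, whatever the lens; pixels are square), "cx", "cy" (the principal point, pixels), "pose" (4x4, takes a point from camera to world coordinates). Camera axes: x right, y down, z forward; pixel columns grow to the right and rows downward; lengths in m; the calibration is good to about 2 mm. A picture is of the moment at which its call begins.
- bot.hand_in(): hands the job in; it is judged then, once.
The state is a dict: "t": time; "q": joint angles; "joint_vel": joint speeds; "joint_torque": joint torques, N m; "eef_pos": TCP position; "tool_rot": TCP orientation; "contact_force": force on the tool from outside, world axes, zero at the start; "torque": the same for the moment, N m; "gripper_width": opening from 0.0 (shut) to 1.0 (fully open); "grasp_force": force on a finger pad.
Only numpy, scipy, OpenCV 4.12 (cv2) and the standard library are available. Lean on these libraries where they do the work, as an engineer would, in place of code of your own. Each camera call takes 0.05 s, during which the arm holds its last target. There are 200 camera calls.

TASK

Put the loose steel forming roll away on the free slanted arbor of the blue stand: pick it up by its hub, slide it on along the arbor with its wide rim leading, and push on until it sits on the black spring washer and both brass catches have snapped out over its top, then let go. The arbor may be clamped farther in or out than usual, so feel for the seat; never press the roll against either stand with 30 newtons or more, and do not knock the emery block, the brass weight or the pliers out of their places.

Things in the scene. Friction and masses are not known exactly. Their poses are not given: they have to be found in the camera images.
- roll: loose steel forming roll, turned, 36 mm high, about 0.35 kg, lying on its wide rim. Origin: centre of the rim's underside; z along the bore, away from the rim (up as it lies). Rim 62 mm diameter, 10 mm thick; hub above it 46 mm diameter, from 10 to 36 mm. Through bore 25 mm, counterbored to 29 mm for 3 mm at the rim's underside. Any turn about the bore will do
- roll_hub (a point): centre of the roll's top face, in the bore at the end of the hub, 36 mm from its origin; grip the hub below it, across 46 mm, from the hub's end
- stand: blue stand with the free arbor, fixed: dark base plate 150 x 100 x 12 mm and slanted blue post 46 mm square. Origin on the bench; its -x is the way the arbor leans (roughly to the robot), z up. A black clamp knob sticks out 40 mm to -y below the post's top. The arbor is a steel peg, 22 mm diameter, its last 10 mm tapering to 10 mm
- socket: mouth of the arbor's socket, on top of the blue post, 20 mm behind and 75 mm above the stand's origin. z is the arbor's axis, up and forward, 40 degrees off vertical; y is level. The arbor is clamped fast at an extension e of 0 to 20 mm that is not measured: the top of the black spring washer, where the roll's underside seats, is at z = 14 mm + e, the arbor's tip at z = 74 mm + e
- catch_left (a joint): sprung brass catch on the arbor's +y side: 0 = fully out, 4 mm proud of the arbor; m pressed in (1 to 3 mm while the bore passes over it, at most 6). It ramps out from about 52 mm above the washer down to its lower end 36.5 mm above the washer, just over the top of a roll that is home. Readings are noisy
- catch_right (a joint): the same on the arbor's -y side. Pushing the roll over the two catches takes some 5 to 15 N and it stays where it is let go while they rub in its bore. The washer (43 mm diameter) then gives about 10 N/mm for 3 mm and stops hard
- full_stand: a like stand, green, whose arbor already carries a brass-coloured roll; fixed; leave it. Origin as for the blue stand. The two stands may stand in either place
- emery_block: wooden emery block 46 x 90 x 27 mm, bystander; origin at the centre of its underside
- brass_weight: brass weight 44 mm diameter, 55 mm high, bystander; origin at the centre of its underside
- flat_pliers: red-handled flat pliers 72 x 180 x 17 mm, bystander; origin at the centre of the underside
Things that resemble listed ones, but are neither listed nor needed, are in the scene too. What is shaped like the roll but purple or turquoise is not meant.

How it is judged:
On the way, in this order (a step that is already met when the one before it is completed fails the run):
1. the roll is lifted clear of the bench (height (world z) of roll above 0.04 m), for 0.1 s.
2. the roll is threaded on the free arbor, rim leading, and presses a catch in (x of roll in the frame of socket between -0.005 and 0.005 m and y of roll in the frame of socket between -0.005 and 0.005 m and z of roll in the frame of socket between 0.005 and 0.09 m and angle between the z axis of roll and the z axis of socket, either way round below 0.15 rad and value of joint any of catch_left, catch_right above 0.0005 m), for 0.05 s.
At the end, for the whole second after the job is handed in: the steel roll is at rest on the blue stand's arbor, on its axis within 4 mm and 0.12 rad, its underside 9 to 36 mm from the socket's mouth, with both brass catches out again over its top (each within 0.7 mm of fully out) (x of roll in the frame of socket between -0.004 and 0.004 m and y of roll in the frame of socket between -0.004 and 0.004 m and z of roll in the frame of socket between 0.009 and 0.036 m and angle between the z axis of roll and the z axis of socket, either way round below 0.12 rad and value of joint each of catch_left, catch_right below 0.0007 m and linear speed of roll below 0.02 m/s); the robot touches nothing.
It fails at once if the roll is pressed against the blue stand (with arbor, washer and catches) with more than 30 N (contact force between roll and stand above 30 N).
It fails at once if the roll is pressed against the green stand with more than 30 N (contact force between roll and full_stand above 30 N).
It fails at once if the emery block, brass weight or pliers are shifted by more than 30 mm (distance of any of emery_block, brass_weight, flat_pliers from where it was at the start of the episode above 0.03 m).
It also fails if it takes over 64 s, if anything falls off the work surface, if the arm or the gripper's body presses on something with over 40 N, if the wrist force passes 120 N, or if a joint passes its speed limit or range.

## Working session

There is one attempt and no reset: what is moved stays moved. The work goes in short steps, Python scripts to look and compute and a shell command to move; the robot and the scene stay as the last step left them, time stands still between calls to the robot, and variables do not carry over. Pictures are saved under pics/ and viewed, at most 10 in all, crops included, and the job is handed in when it is done.

```bash
mkdir -p pics; cat > h.py <<'E'
import numpy as np,cv2
from station import bot
from scipy.spatial.transform import Rotation as R
def cam(n):
    d=bot.read_camera(n); np.savez('%s.npz'%n,**d); return d
def cloud(d):
    h,w=d['depth'].shape; f=h/2/np.tan(np.radians(d['fovy'])/2)
    u,v=np.meshgrid(np.arange(w),np.arange(h)); z=d['depth']
    p=np.stack([(u-d['cx'])/f*z,(v-d['cy'])/f*z,z],-1)
    P=np.array(d['pose']); return p@P[:3,:3].T+P[:3,3]
def tool():
    o=bot.get_obs(); q=o['tool_rot']; return np.array(o['eef_pos']),R.from_quat([q[1],q[2],q[3],q[0]]).as_matrix(),o
E
python3 - <<'E'
from h import *
a=cam('scene');b=cam('side');c=cam('wrist')
for d in(a,b,c):print(d['fovy'],d['cx'],d['cy'],np.round(d['pose'],3).tolist())
cv2.imwrite('pics/a.png',cv2.resize(a['pixels'][:,:,::-1],(800,600)))
cv2.imwrite('pics/b.png',cv2.resize(b['pixels'][:,:,::-1],(800,600)))
p,M,o=tool();print(p,M.round(3).tolist(),o)
E
```

```text
52.427034455281174 260.0907586773114 201.02683434111745 [[0.877, -0.208, 0.433, 0.082], [-0.481, -0.404, 0.778, -0.614], [0.013, -0.891, -0.454, 0.512], [0.0, 0.0, 0.0, 1.0]]
49.1894485589783 259.60021441440074 188.80184528360206 [[0.972, -0.135, 0.194, 0.274], [-0.236, -0.621, 0.748, -0.772], [0.019, -0.772, -0.635, 0.849], [0.0, 0.0, 0.0, 1.0]]
69.03693841591134 260.3605275368 194.74870475619525 [[0.362, 0.891, 0.275, 0.174], [0.932, -0.345, -0.108, 0.655], [-0.002, 0.295, -0.955, 0.372], [0.0, 0.0, 0.0, 1.0]]
[0.24442457 0.62870879 0.23053113] [[-0.932, 0.362, -0.0], [0.362, 0.932, -0.001], [-0.0, -0.001, -1.0]] {'t': 0.15, 'q': array([-1.30812054,  0.47765628,  0.02236047,  1.55619428, -0.01151496,
        1.10930875, -0.08306616]), 'joint_vel': array([-1.58036286e-04, -8.78223331e-04, -1.36924773e-03, -2.27154238e-03,
        5.00265098e-04, -7.30150908e-06, -2.30395353e-04]), 'joint_torque': array([ 3.03102846e-03, -5.96926975e+01,  1.61028061e+00, -2.81491685e+01,
        1.26211729e-02,  6.60642661e-03,  5.43851598e-06]), 'eef_pos': array([0.24442457, 0.62870879, 0.23053113]), 'tool_rot': array([-8.56539023e-05,  1.84311533e-01,  9.82867611e-01, -7.14101554e-04]), 'contact_force': array([-0.17625567, -0.61756648,  0.19816852]), 'torque': array([0.04954829, 0.03498149, 0.0095732 ]), 'grasp_force': 0.0, 'gripper_width': 0.9986397363310173}
```

View pics/a.png

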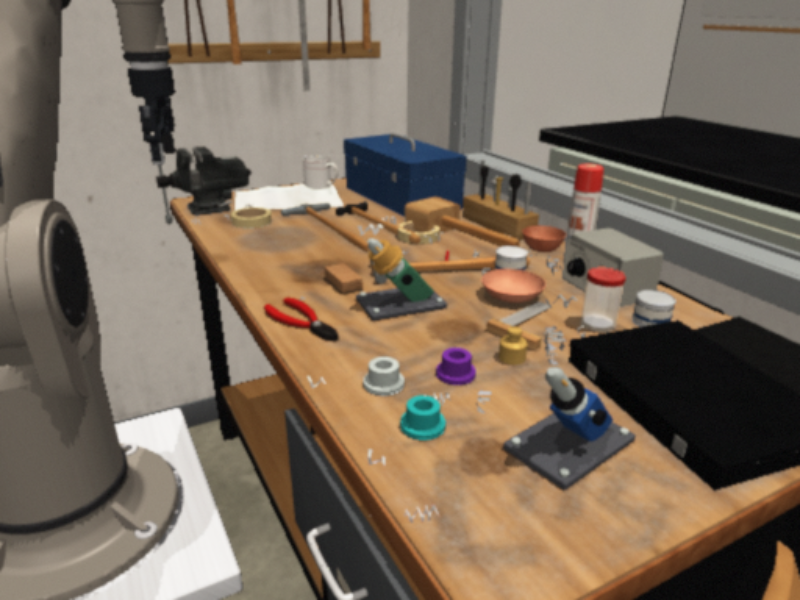

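View pics/b.png

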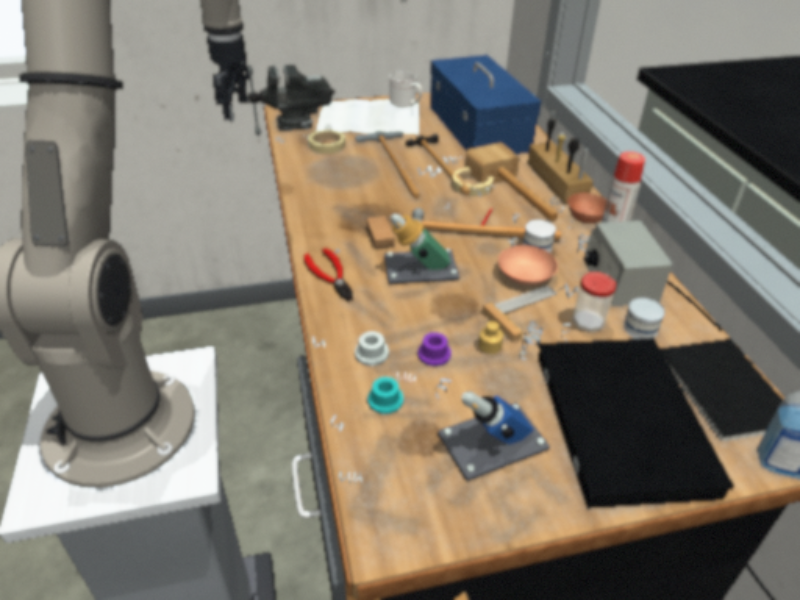

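The scene view shows three roll-shaped things: pale steel at (384,375), purple at (457,365) and turquoise at (424,416). In the side view they are at (372,347), (435,348) and (386,394). The pale steel one matches the description. The free arbor is on the blue stand, at scene (570,400) and side (490,415). The green stand at scene (400,280) already carries the brass roll.

```bash
python3 - <<'E'
from h import *
ims=[]
for n,(u0,v0) in (('scene',(210,190)),('side',(190,190))):
    d=dict(np.load(n+'.npz'));W=cloud(d);px=d['pixels']
    hsv=cv2.cvtColor(px,cv2.COLOR_RGB2HSV)
    ims.append(cv2.resize(px[v0:v0+130,u0:u0+200,::-1],(800,520),interpolation=cv2.INTER_CUBIC))
    u,v=np.meshgrid(np.arange(512),np.arange(384))
    c=(246,240) if n=='scene' else (238,222)
    m=(np.hypot(u-c[0],v-c[1])<22)&(W[...,2]>.006)&(W[...,2]<.06)&(hsv[...,1]<70)
    P=W[m];print(n,'roll pts',len(P),P[:,2].max(),np.percentile(P[:,2],[5,50,95]).round(4))
    for lo,hi in((.031,.041),(.007,.0125)):
        q=P[(P[:,2]>lo)&(P[:,2]<hi),:2].astype(np.float32)
        if len(q)>5:
            (cc,r)=cv2.minEnclosingCircle(q);print(lo,len(q),np.round(cc,4),round(r,4),q.mean(0))
    blue=(abs(hsv[...,0].astype(int)-111)<12)&(hsv[...,1]>130)&(W[...,1]<-.0)&(W[...,2]>.02)&(W[...,0]<.8)
    B=W[blue];print('blue',len(B),np.median(B,0).round(3))
    c0=np.median(B,0)
    near=(np.hypot(W[...,0]-c0[0],W[...,1]-c0[1])<.13)
    pl=W[near&(W[...,2]>.007)&(W[...,2]<.018)&(hsv[...,2]<110)][:,:2].astype(np.float32)
    r=cv2.minAreaRect(pl);print('plate',len(pl),r)
    st=W[near&(W[...,2]>.1)];print('high',len(st),st[st[:,2].argsort()[-8:]].round(4).tolist())
    # bystanders and others: coarse
    g=(hsv[...,0]>65)&(hsv[...,0]<85)&(hsv[...,1]>60)&(W[...,2]>.02);print('green',np.median(W[g],0).round(3))
cv2.imwrite('pics/c.png',ims[0]);cv2.imwrite('pics/d.png',ims[1])
E
```

```text
scene roll pts 469 0.038312135977688344 [0.0079 0.024  0.0368]
0.031 160 [0.4273 0.0722] 0.0248 [0.4258883  0.06969813]
0.007 134 [0.4264 0.0715] 0.0309 [0.42086962 0.05898753]
blue 470 [ 0.578 -0.186  0.058]
plate 2053 ((0.5916175246238708, -0.18187454342842102), (0.13465966284275055, 0.20782776176929474), 77.15853118896484)
high 268 [[0.5176, -0.1737, 0.1397], [0.5183, -0.1782, 0.1398], [0.5196, -0.1793, 0.1401], [0.5234, -0.1776, 0.1401], [0.5185, -0.1752, 0.1402], [0.5248, -0.1787, 0.1403], [0.5197, -0.1816, 0.1413], [0.5202, -0.1783, 0.1415]]
green [0.598 0.28  0.043]
side roll pts 357 0.040925419460505874 [0.0087 0.0245 0.0387]
0.031 136 [0.4341 0.0379] 0.0617 [0.43010667 0.0706244 ]
0.007 89 [0.4302 0.0734] 0.0308 [0.4296842  0.05932157]
blue 333 [ 0.598 -0.182  0.062]
plate 1067 ((0.5932630300521851, -0.18220433592796326), (0.1771828681230545, 0.20037327706813812), 80.97723388671875)
high 211 [[0.5271, -0.1791, 0.1407], [0.5234, -0.1757, 0.1412], [0.5199, -0.1719, 0.1412], [0.5286, -0.1742, 0.1417], [0.5206, -0.1766, 0.1428], [0.5215, -0.1738, 0.1429], [0.5237, -0.1744, 0.1431], [0.5258, -0.1751, 0.1433]]
green [0.603 0.283 0.052]
```

View pics/c.png

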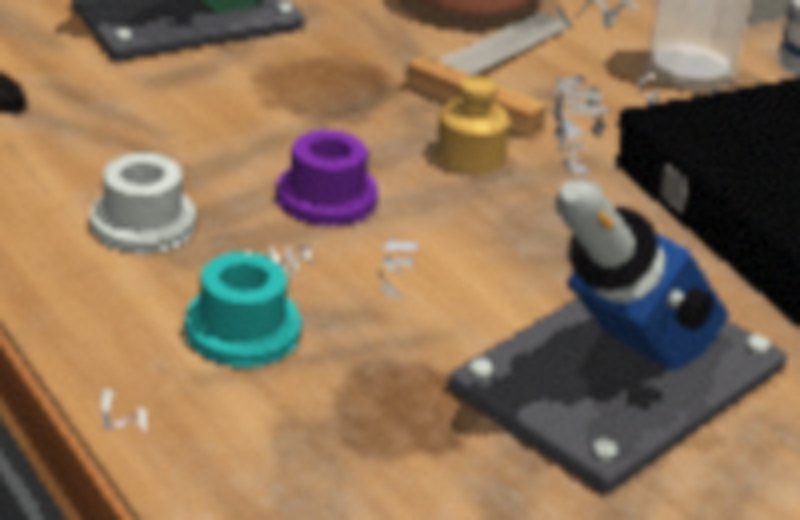

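The enlarged crop confirms the steel roll at (143,200), with turquoise at (245,305) and purple at (328,175). The blue stand's bare arbor has its tip at (577,195), a brass catch at (605,220) and the black washer at (612,250). I'll move above the roll and turn the jaws to lie along world y.

```bash
python3 -m jog '[[-37,-45,0,-0.37],[-37,-45,0,-0.37],[-37,-45,0,-0.37],[-37,-45,0,-0.37],[-37,-45,0,-0.37],[-37,-45,0,-0.37],[-37,-45,0,-0.37],[-37,-45,0,-0.37],[-37,-45,0,-0.37],[-37,-45,0,-0.37],[-37,-45,0,-0.37],[-37,-45,0,-0.37],[-37,-45,0,-0.37],[-37,-45,0,-0.37],[-37,-45,0,-0.37],[-37,-45,0,-0.37]]' -1
python3 - <<'E'
from h import *
p,M,o=tool();print(p.round(4),M.round(3).tolist(),o['q'].round(2))
c=cam('wrist');W=cloud(c);cv2.imwrite('pics/e.png',cv2.resize(c['pixels'][:,:,::-1],(800,600)))
hsv=cv2.cvtColor(c['pixels'],cv2.COLOR_RGB2HSV)
m=(np.hypot(W[...,0]-.428,W[...,1]-.072)<.05)&(hsv[...,1]<70)
for lo,hi in((.031,.042),(.006,.014)):
    q=W[m&(W[...,2]>lo)&(W[...,2]<hi)][:,:2].astype(np.float32)
    if len(q)>5:cc,r=cv2.minEnclosingCircle(q);print(lo,len(q),np.round(cc,4),round(r,4))
for nm,lo,hi in(('turq',80,95),('purp',130,155)):
    k=(hsv[...,0]>lo)&(hsv[...,0]<hi)&(hsv[...,1]>100)&(W[...,2]>.004)
    if k.sum()>20:print(nm,k.sum(),np.median(W[k],0))
E
```

```text
t: 1.48
eef_pos: [0.4267, 0.0734, 0.2313]
tool_rot: [0.0, 0.003, 1.0, -0.0]
contact_force: [-0.4, 0.6, 0.3]
gripper_width: 1.003
grasp_force: 0.0
[0.4267 0.0734 0.2313] [[-1.0, 0.006, 0.0], [0.006, 1.0, -0.0], [-0.0, -0.0, -1.0]] [-0.58  0.06  0.28  2.12 -0.02  0.96  1.28]
0.031 735 [0.4292 0.0741] 0.0228
0.006 569 [0.4293 0.0742] 0.0308
turq 1637 [ 0.42514948 -0.03381063  0.03029877]
purp 1275 [0.52637051 0.05038405 0.03219806]
```

View pics/e.png

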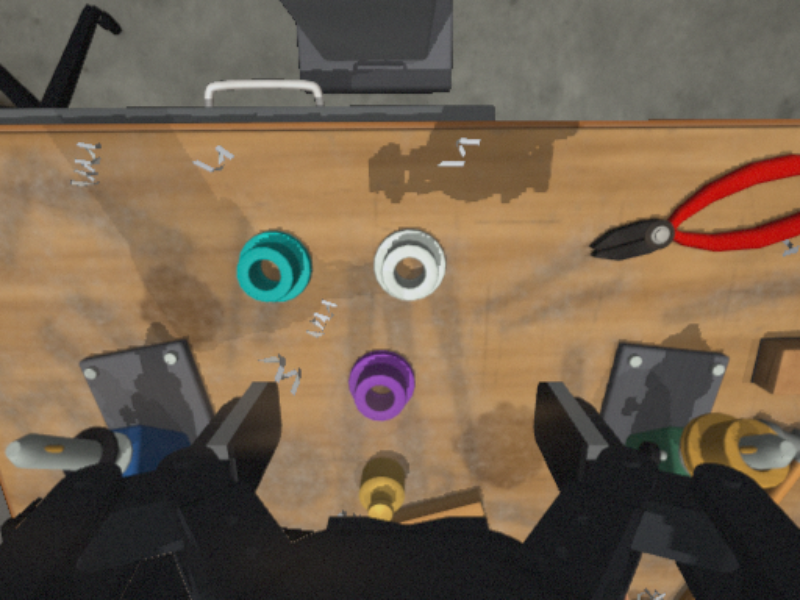

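The wrist view shows the steel roll at (410,265), turquoise at (273,266), purple at (380,385) and the arbor tip at (25,450). The roll's centre is at (0.4293, 0.0741). I'll go down to a finger-end height of about 14 mm and grip lightly, because the roll has to pivot between the pads to take on the 40° lean.

```bash
python3 -m jog '[[-0.26,0.07,4,0],[-0.26,0.07,8,0],[-0.26,0.07,12,0],[-0.26,0.07,16,0],[-0.26,0.07,19,0],[-0.26,0.07,21,0],[-0.26,0.07,21.7,0],[-0.26,0.07,21.7,0]]' -1 && python3 -m jog '[[0,0,0,0],[0,0,0,0],[0,0,0,0],[0,0,0,0],[0,0,0,0],[0,0,0,0],[0,0,0,0],[0,0,0,0]]' 1 25
```

```text
t: 2.2
eef_pos: [0.4275, 0.0774, 0.0129]
tool_rot: [-0.002, -0.001, 1.0, -0.0]
contact_force: [-0.2, 0.3, 0.0]
gripper_width: 0.996
grasp_force: 0.0
t: 2.87
eef_pos: [0.43, 0.0764, 0.0158]
tool_rot: [0.001, 0.0, 1.0, 0.0]
contact_force: [-0.9, -2.0, 8.4]
gripper_width: 0.516
grasp_force: 24.2
```

```bash
python3 -m jog '[[0,0,-1,0],[0,0,-3,0],[0,0,-6,0],[0,0,-10,0],[0,0,-14,0],[0,0,-18,0],[0,0,-20,0],[0,0,-20,0],[0,0,-20,0]]'
python3 - <<'E'
from h import *
p,M,o=tool();print(p.round(4),M.round(3).tolist())
c=cam('wrist');W=cloud(c);hsv=cv2.cvtColor(c['pixels'],cv2.COLOR_RGB2HSV)
for n in('scene','side','wrist'):
    d=cam(n) if n!='wrist' else c
    W=cloud(d);hsv=cv2.cvtColor(d['pixels'],cv2.COLOR_RGB2HSV)
    box=(W[...,0]>.48)&(W[...,0]<.62)&(abs(W[...,1]+.178)<.035)&(W[...,2]>.1)&(W[...,2]<.16)&(hsv[...,1]<70)&(hsv[...,2]>80)
    P=W[box]
    print(n,len(P))
    if len(P)>20:
        c0=P.mean(0);vv=np.linalg.svd(P-c0)[2][0];vv*=np.sign(vv[2]);print(c0.round(4),vv.round(3),'tilt',np.degrees(np.arccos(vv[2])).round(1),'extent',((P-c0)@vv).max().round(4), c0+vv*np.percentile((P-c0)@vv,99))
cv2.imwrite('pics/f.png',np.hstack([cv2.resize(c['pixels'][:,:,::-1],(400,300)),cv2.resize(np.load('scene.npz')['pixels'][90:330,130:450,::-1],(400,300))]))
E
```

```text
t: 3.62
eef_pos: [0.4289, 0.0765, 0.2154]
tool_rot: [0.001, 0.0, 1.0, 0.001]
contact_force: [-0.1, -0.9, -5.4]
gripper_width: 0.518
grasp_force: 28.1
[0.4289 0.0765 0.2154] [[-1.0, 0.001, 0.002], [0.001, 1.0, 0.002], [-0.002, 0.002, -1.0]]
scene 205
[ 0.5276 -0.1814  0.1232] [-0.687 -0.005  0.727] tilt 43.4 extent 0.021 [ 0.51365206 -0.18155146  0.13790648]
side 165
[ 0.5384 -0.178   0.1234] [-0.742 -0.097  0.663] tilt 48.5 extent 0.0276 [ 0.51866467 -0.1805933   0.14100669]
wrist 617
[ 0.5368 -0.1654  0.1198] [-0.711 -0.118  0.694] tilt 46.1 extent 0.0233 [ 0.52101451 -0.16802232  0.13518602]
```

View pics/f.png

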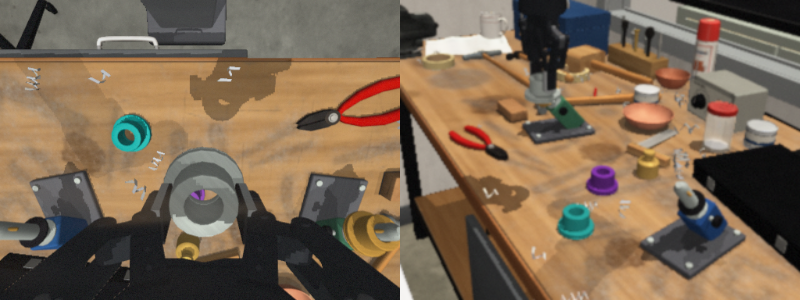

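The roll is held upright in the jaws, at (205,195) in the left half. I'll shift toward the stand so the whole arbor is in the wrist view, then fit its axis.

```bash
python3 -m jog '[[0,-3,0,0],[0,-5,-2,0],[0,-5,-4,0],[0,-5,-4,0],[0,-5,-4,0],[0,-5,-4,0]]'
cat > fit.py <<'E'
from h import *
from scipy.optimize import least_squares
def axis(P,tilt=40):
    t=np.radians(tilt);z0=.12
    def res(p):
        a=np.array([-np.sin(t)*np.cos(p[2]),-np.sin(t)*np.sin(p[2]),np.cos(t)])
        d=P-[p[0],p[1],z0];return np.linalg.norm(d-np.outer(d@a,a),axis=1)-.011
    s=least_squares(res,[.535,-.175,0],loss='soft_l1',f_scale=.0015);p=s.x
    a=np.array([-np.sin(t)*np.cos(p[2]),-np.sin(t)*np.sin(p[2]),np.cos(t)])
    return p,a,np.sqrt(np.mean(res(p)**2))
E
python3 - <<'E'
from fit import *
p,M,o=tool();print(p.round(4))
al=[]
for n in('scene','side','wrist'):
    d=cam(n);W=cloud(d);hsv=cv2.cvtColor(d['pixels'],cv2.COLOR_RGB2HSV)
    box=(W[...,0]>.49)&(W[...,0]<.6)&(abs(W[...,1]+.178)<.03)&(hsv[...,1]<80)&(hsv[...,2]>90)
    s=(W[...,0]-.52)*.766+(W[...,2]-.12)*.643  # perp coordinate
    l=-(W[...,0]-.52)*.643+(W[...,2]-.14)*.766
    P=W[box&(l<-.008)&(l>-.045)&(W[...,2]>.09)];al.append(P)
    q,a,r=axis(P);T=W[box&(W[...,2]>.1)];c0=np.array([q[0],q[1],.12]);L=(T-c0)@a
    print(n,len(P),q.round(4),'rms',r.round(5),'tip',(c0+a*np.percentile(L,98)).round(4),'centroid',P.mean(0).round(4))
q,a,r=axis(np.vstack(al));print('all',q.round(4),a.round(3),r)
# plate from screws / plate rect in wrist
for n in('scene','side'):
    d=dict(np.load(n+'.npz'));W=cloud(d);hsv=cv2.cvtColor(d['pixels'],cv2.COLOR_RGB2HSV)
    pl=((W[...,0]>.45)&(W[...,0]<.69)&(abs(W[...,1]+.18)<.1)&(W[...,2]>.006)&(W[...,2]<.018)&(hsv[...,1]<80)).astype(np.uint8)
    k,lab,st,_=cv2.connectedComponentsWithStats(pl);i=1+st[1:,4].argmax()
    print(n,'plate',cv2.minAreaRect(W[lab==i][:,:2].astype(np.float32)))
E
```

```text
t: 4.27
eef_pos: [0.4279, 0.0268, 0.2526]
tool_rot: [-0.001, -0.0, 1.0, -0.0]
contact_force: [-0.1, 0.2, -4.5]
gripper_width: 0.518
grasp_force: 28.2
[0.4279 0.0268 0.2526]
scene 107 [ 0.5315 -0.1746  0.1793] rms 0.00085 tip [ 0.5157 -0.1775  0.1391] centroid [ 0.5322 -0.1835  0.1172]
side 93 [ 0.5347 -0.1725  0.1721] rms 0.001 tip [ 0.5181 -0.1754  0.14  ] centroid [ 0.538  -0.1797  0.1224]
wrist 296 [ 0.5318 -0.1747  0.2065] rms 0.00057 tip [ 0.5172 -0.1778  0.1378] centroid [ 0.536  -0.1669  0.1227]
all [ 0.532  -0.1746  0.1895] [-0.631 -0.121  0.766] 0.001032223292561968
scene plate ((0.5774453282356262, -0.16616737842559814), (0.15207554399967194, 0.10119199752807617), 11.00011157989502)
side plate ((0.5805132389068604, -0.16539812088012695), (0.151040181517601, 0.1007973700761795), 10.383108139038086)
```

The three views agree. At z = 0.12 the arbor axis is at (0.532, -0.1746), with yaw of about 0.187 rad, and the tip is near (0.516, -0.1777, 0.139), so e is about 9 mm. I'll carry the roll to just above the tip with the jaws along the stand's y.

```bash
python3 -m jog '[[-2,-4,0,-0.1],[-4,-8,0,-0.187],[-6,-12,1,-0.187],[-8,-16,2,-0.187],[-8.3,-19,4,-0.187],[-8.3,-20.5,5.5,-0.187],[-8.3,-20.5,6,-0.187],[-8.3,-20.5,6,-0.187],[-8.3,-20.5,6,-0.187],[-8.3,-20.5,6,-0.187],[-8.3,-20.5,6,-0.187]]'
python3 - <<'E'
from h import *
p,M,o=tool();print(p.round(4),M.round(3).tolist())
for n in('scene','side','wrist'):
    d=cam(n);W=cloud(d);hsv=cv2.cvtColor(d['pixels'],cv2.COLOR_RGB2HSV)
    m=(hsv[...,1]<70)&(hsv[...,2]>110)&(np.hypot(W[...,0]-p[0],W[...,1]-p[1])<.045)&(W[...,2]>p[2]-.03)&(W[...,2]<p[2]+.035)
    L=(W[m]-p)@M;print(n,m.sum(),np.percentile(L,[2,50,98],axis=0).round(4).tolist())
    if n=='wrist':
        T=W[m&(hsv[...,1]<60)];c0=(L[:,2]<-.012);T=T[c0];u=np.linalg.svd(T-T.mean(0))[2];print('top n',u[2]@M,T.mean(0),len(T))
s=dict(np.load('scene.npz'))['pixels'];cv2.imwrite('pics/g.png',cv2.resize(s[150:330,270:450,::-1],(600,600),interpolation=cv2.INTER_CUBIC))
E
```

```text
t: 5.33
eef_pos: [0.5124, -0.1773, 0.1949]
tool_rot: [0.001, -0.094, 0.996, 0.0]
contact_force: [1.1, -0.6, -4.8]
gripper_width: 0.516
grasp_force: 28.5
[ 0.5124 -0.1773  0.1949] [[-0.982, -0.188, 0.001], [-0.188, 0.982, 0.001], [-0.001, 0.0, -1.0]]
scene 624 [[-0.0142, -0.0316, -0.0211], [0.0192, -0.0103, -0.0016], [0.0323, 0.0204, 0.0137]]
side 443 [[-0.0227, -0.0302, -0.0231], [0.014, -0.0098, 0.0002], [0.0293, 0.0233, 0.0129]]
wrist 5500 [[-0.0189, -0.0257, -0.0205], [0.0115, -0.0007, -0.019], [0.0295, 0.0239, 0.0079]]Traceback (most recent call last):
  File "<stdin>", line 8, in <module>
IndexError: boolean index did not match indexed array along axis 0; size of axis is 5491 but size of corresponding boolean axis is 5500
```

The roll hangs upright and centred in the jaws, with its underside about 15 mm below the TCP. I'll lower it onto the tip, feeling for contact.

```bash
python3 -m jog '[[0.1,0,1,0],[0.1,0,2,0],[0.1,0,2.8,0],[0.1,0,3.2,0],[0.1,0,3.3,0],[0.1,0,3.3,0]]'; python3 -m jog '[[0,0,0.1,0],[0,0,0.2,0],[0,0,0.3,0],[0,0,0.3,0],[0,0,0.3,0]]'; python3 -m jog '[[0,0,0.1,0],[0,0,0.2,0],[0,0,0.3,0],[0,0,0.3,0]]'
```

```text
t: 5.98
eef_pos: [0.5105, -0.1789, 0.1606]
tool_rot: [-0.001, -0.093, 0.996, 0.0]
contact_force: [-0.4, -0.8, -4.4]
gripper_width: 0.52
grasp_force: 28.5
t: 6.4
eef_pos: [0.5108, -0.1789, 0.1584]
tool_rot: [0.0, -0.093, 0.996, 0.0]
contact_force: [0.1, 0.2, -4.2]
gripper_width: 0.52
grasp_force: 28.5
t: 6.73
eef_pos: [0.5109, -0.179, 0.1554]
tool_rot: [0.0, -0.093, 0.996, 0.0]
contact_force: [-0.6, -0.6, -1.3]
gripper_width: 0.519
grasp_force: 28.8
```

Contact is where I expected it. I'll press on gently so the roll pivots in the jaws.

```bash
python3 -m jog '[[0.05,0,0.1,0],[0.1,0,0.2,0],[0.1,0,0.2,0],[0.1,0,0.2,0]]'; python3 -m jog '[[0.05,0,0.1,0],[0.1,0,0.2,0],[0.1,0,0.2,0],[0.1,0,0.2,0]]'
```

```text
t: 7.07
eef_pos: [0.5106, -0.1791, 0.1546]
tool_rot: [0.001, -0.093, 0.996, 0.0]
contact_force: [-3.6, 2.7, 8.1]
gripper_width: 0.519
grasp_force: 29.8
t: 7.4
eef_pos: [0.5099, -0.1791, 0.1534]
tool_rot: [0.001, -0.093, 0.996, 0.0]
contact_force: [-5.1, 3.0, 16.1]
gripper_width: 0.519
grasp_force: 28.5
```

```bash
python3 -m jog '[[0,0,0,0],[0,0,0,0],[0,0,0,0]]' - 20; cat > tilt.py <<'E'
from h import *
p,M,o=tool();print(p.round(4),o['contact_force'].round(1))
d=cam('wrist');W=cloud(d);hsv=cv2.cvtColor(d['pixels'],cv2.COLOR_RGB2HSV)
L=(W-p)@M
rr=np.hypot(L[...,0]+.0,L[...,1])
m=(hsv[...,1]<70)&(hsv[...,2]>90)&(abs(L[...,1])<.020)&(abs(L[...,0])<.04)&(L[...,2]<-.008)&(L[...,2]>-.045)
Q=L[m];best=None;rng=np.random.default_rng(0)
for _ in range(400):
    a=Q[rng.choice(len(Q),3,False)];n=np.cross(a[1]-a[0],a[2]-a[0]);l=np.linalg.norm(n)
    if l<1e-5:continue
    n/=l;k=abs((Q-a[0])@n)<.0008
    if best is None or k.sum()>best.sum():best=k
T=Q[best];n=np.linalg.svd(T-T.mean(0))[2][2];n*=-np.sign(n[2])
# T bounds
lo,hi=np.percentile(T,[1,99],axis=0)
print('plane n',n.round(3),'lean deg',np.degrees(np.arctan2(n[0],-n[2])).round(1),len(T),len(Q),'lo',lo.round(4),'hi',hi.round(4))
E
python3 tilt.py
```

```text
t: 7.65
eef_pos: [0.5099, -0.1791, 0.1534]
tool_rot: [0.001, -0.093, 0.996, 0.0]
contact_force: [-4.9, 2.9, 16.2]
gripper_width: 0.515
grasp_force: 28.5
[ 0.5099 -0.1791  0.1534] [-4.9  2.9 16.2]
plane n [ 0.056  0.002 -0.998] lean deg 3.2 3050 3945 lo [-0.0196 -0.0195 -0.0212] hi [ 0.0228  0.0194 -0.0178]
```

```bash
python3 -m jog '[[0,0,0,0],[0,0,0,0],[0,0,0,0]]' 1 20;  python3 -m jog '[[0.1,0,0,0],[0.2,0,0,0],[0.3,0,0,0],[0.3,0,0,0],[0.3,0,0,0]]'; python3 tilt.py
```

```text
t: 7.95
eef_pos: [0.5098, -0.1791, 0.1534]
tool_rot: [0.001, -0.093, 0.996, 0.0]
contact_force: [-4.9, 3.2, 15.6]
gripper_width: 0.521
grasp_force: 28.5
t: 8.37
eef_pos: [0.5076, -0.1792, 0.1524]
tool_rot: [0.002, -0.093, 0.996, 0.0]
contact_force: [1.6, 2.8, 5.6]
gripper_width: 0.519
grasp_force: 23.3
[ 0.5076 -0.1792  0.1524] [1.6 2.8 5.6]
plane n [ 0.116  0.004 -0.993] lean deg 6.7 3084 3893 lo [-0.0195 -0.0195 -0.0224] hi [ 0.0226  0.0194 -0.0168]
```

```bash
python3 -m jog '[[0.1,0.05,0.1,0],[0.15,0.05,0.2,0],[0.2,0.05,0.2,0],[0.2,0.05,0.2,0]]';python3 -m jog '[[0.1,0.05,0.1,0],[0.2,0.05,0.1,0],[0.2,0.05,0.2,0],[0.2,0.05,0.2,0]]'; python3 tilt.py
```

```text
t: 8.75
eef_pos: [0.5047, -0.1795, 0.1499]
tool_rot: [0.001, -0.093, 0.996, 0.0]
contact_force: [0.3, 3.2, 6.1]
gripper_width: 0.521
grasp_force: 20.4
t: 9.08
eef_pos: [0.5021, -0.1799, 0.1475]
tool_rot: [0.0, -0.093, 0.996, -0.0]
contact_force: [1.6, 2.2, 4.2]
gripper_width: 0.521
grasp_force: 20.9
[ 0.5021 -0.1799  0.1475] [1.6 2.2 4.2]
plane n [ 0.322  0.003 -0.947] lean deg 18.8 3146 4111 lo [-0.0178 -0.0192 -0.0268] hi [ 0.0222  0.0194 -0.0128]
```

```bash
python3 -m jog '[[0.05,0.05,0.1,0],[0.05,0.05,0.2,0],[0.1,0.05,0.3,0],[0.1,0.05,0.3,0]]';python3 -m jog '[[0.05,0,0.1,0],[0.05,0,0.2,0],[0.1,0,0.3,0],[0.1,0,0.3,0]]'; python3 tilt.py
```

```text
t: 9.47
eef_pos: [0.4998, -0.1801, 0.1443]
tool_rot: [-0.001, -0.092, 0.996, -0.0]
contact_force: [-1.0, -0.5, 6.4]
gripper_width: 0.523
grasp_force: 21.4
t: 9.8
eef_pos: [0.4982, -0.1804, 0.1411]
tool_rot: [-0.001, -0.092, 0.996, -0.0]
contact_force: [-2.4, -0.7, 6.0]
gripper_width: 0.516
grasp_force: 21.8
[ 0.4982 -0.1804  0.1411] [-2.4 -0.7  6. ]
plane n [ 0.512 -0.001 -0.859] lean deg 30.8 3207 4880 lo [-0.0149 -0.0196 -0.0311] hi [ 0.0213  0.0194 -0.0093]
```

```bash
python3 -m jog '[[0,0,0.1,0],[0,0,0.2,0],[-0.05,0,0.3,0],[-0.1,0,0.3,0],[-0.1,0,0.3,0]]';python3 -m jog '[[-0.1,0,0.1,0],[-0.2,0,0.2,0],[-0.3,0,0.3,0],[-0.3,0,0.3,0]]'; python3 tilt.py
```

```text
t: 10.27
eef_pos: [0.4991, -0.1803, 0.138]
tool_rot: [-0.001, -0.092, 0.996, -0.0]
contact_force: [-2.6, -0.5, 3.8]
gripper_width: 0.522
grasp_force: 21.8
t: 10.6
eef_pos: [0.5027, -0.1796, 0.1351]
tool_rot: [-0.001, -0.092, 0.996, -0.0]
contact_force: [-2.2, -0.1, 4.2]
gripper_width: 0.518
grasp_force: 22.0
[ 0.5027 -0.1796  0.1351] [-2.2 -0.1  4.2]
plane n [ 0.618 -0.001 -0.786] lean deg 38.2 3146 5382 lo [-0.0127 -0.0196 -0.0333] hi [ 0.0194  0.0194 -0.0083]
```

Lean is 38°, and the roll is threaded about 12 mm. I'll slide it along the arbor with a small cross-axis correction.

```bash
python3 -m jog '[[-0.2,0,0.1,0],[-0.35,0,0.25,0],[-0.5,0,0.4,0],[-0.65,0,0.52,0],[-0.79,0,0.64,0],[-0.79,0,0.64,0]]'; python3 tilt.py
```

```text
t: 11.15
eef_pos: [0.511, -0.1778, 0.1284]
tool_rot: [-0.001, -0.093, 0.996, -0.0]
contact_force: [1.3, -3.1, -1.3]
gripper_width: 0.523
grasp_force: 21.3
[ 0.511  -0.1778  0.1284] [ 1.3 -3.1 -1.3]
plane n [ 0.639 -0.007 -0.769] lean deg 39.7 3075 5860 lo [-0.0122 -0.0196 -0.0338] hi [ 0.0188  0.0195 -0.0083]
```

```bash
python3 -m jog '[[0,-0.05,0,0],[0,-0.05,0,0],[0,-0.05,0,0]]' 1 45; python3 -m jog '[[-0.06,0,0.08,0],[-0.13,0,0.15,0],[-0.19,0,0.23,0],[-0.26,0,0.31,0],[-0.26,0,0.31,0]]';  python3 -m jog '[[-0.06,0,0.08,0],[-0.13,0,0.15,0],[-0.19,0,0.23,0],[-0.26,0,0.31,0],[-0.26,0,0.31,0]]'; python3 tilt.py
```

```text
t: 11.45
eef_pos: [0.5111, -0.1778, 0.1286]
tool_rot: [-0.0, -0.093, 0.996, 0.0]
contact_force: [-0.4, -2.0, -3.3]
gripper_width: 0.511
grasp_force: 50.4
t: 11.87
eef_pos: [0.513, -0.1775, 0.1261]
tool_rot: [-0.001, -0.093, 0.996, 0.0]
contact_force: [-4.2, -2.8, 3.8]
gripper_width: 0.514
grasp_force: 51.3
t: 12.28
eef_pos: [0.5166, -0.1763, 0.1221]
tool_rot: [-0.0, -0.093, 0.996, 0.0]
contact_force: [1.6, -1.7, -6.3]
gripper_width: 0.516
grasp_force: 50.2
[ 0.5166 -0.1763  0.1221] [ 1.6 -1.7 -6.3]
plane n [ 0.628  0.004 -0.778] lean deg 38.9 3009 6174 lo [-0.0125 -0.0195 -0.0334] hi [ 0.0189  0.0195 -0.0083]
```

```bash
python3 -m jog '[[-0.13,0,0.15,0],[-0.26,0,0.31,0],[-0.39,0,0.46,0],[-0.51,0,0.61,0],[-0.51,0,0.61,0]]';  python3 -m jog '[[-0.13,0,0.15,0],[-0.26,0,0.31,0],[-0.39,0,0.46,0],[-0.51,0,0.61,0],[-0.51,0,0.61,0]]'; python3 tilt.py
```

```text
t: 12.75
eef_pos: [0.522, -0.1753, 0.1158]
tool_rot: [0.0, -0.093, 0.996, 0.0]
contact_force: [1.6, 0.3, -9.3]
gripper_width: 0.514
grasp_force: 49.7
t: 13.17
eef_pos: [0.5271, -0.1744, 0.1099]
tool_rot: [0.0, -0.093, 0.996, 0.0]
contact_force: [1.0, -0.0, -9.3]
gripper_width: 0.511
grasp_force: 49.6
[ 0.5271 -0.1744  0.1099] [ 1.  -0.  -9.3]
plane n [ 0.632  0.01  -0.775] lean deg 39.2 3105 6478 lo [-0.0123 -0.0196 -0.0335] hi [ 0.0188  0.0195 -0.0084]
```

```bash
python3 - <<'E'
from h import *
s=cam('scene')['pixels'];w=np.load('wrist.npz')['pixels']
cv2.imwrite('pics/g.png',np.hstack([cv2.resize(s[170:290,300:420,::-1],(400,400),interpolation=cv2.INTER_CUBIC),cv2.resize(w[150:350,150:350,::-1],(400,400),interpolation=cv2.INTER_CUBIC)]))
E
```

```text
(no output)
```

View pics/g.png

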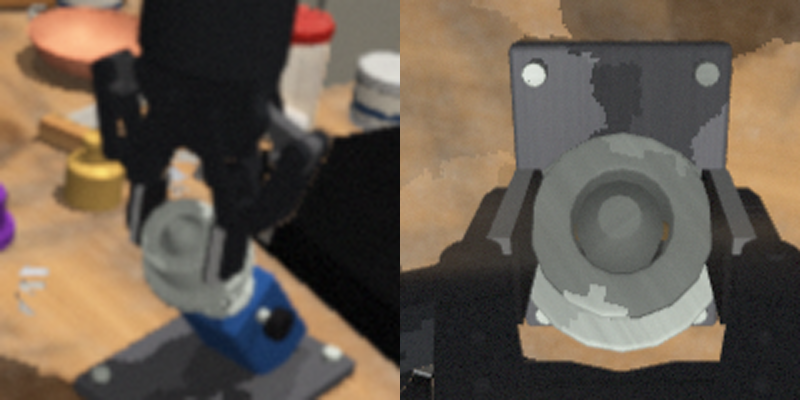

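The roll is threaded on the arbor: the tip is inside the bore at (620,215) and a brass catch is rubbing at (662,232). I'll ease the cross-axis load slightly and push on.

```bash
python3 -m jog '[[0.04,0,0.03,0],[0.08,0,0.06,0],[-0.05,0,0.21,0],[-0.18,0,0.37,0],[-0.18,0,0.37,0]]';  python3 -m jog '[[-0.06,0,0.08,0],[-0.13,0,0.15,0],[-0.19,0,0.23,0],[-0.26,0,0.31,0],[-0.26,0,0.31,0]]'; python3 tilt.py
```

```text
t: 13.68
eef_pos: [0.529, -0.1745, 0.107]
tool_rot: [0.001, -0.093, 0.996, -0.0]
contact_force: [3.2, 1.2, -7.6]
gripper_width: 0.516
grasp_force: 49.9
t: 14.1
eef_pos: [0.5313, -0.1742, 0.104]
tool_rot: [0.0, -0.093, 0.996, -0.0]
contact_force: [1.0, 0.7, -1.2]
gripper_width: 0.511
grasp_force: 50.6
[ 0.5313 -0.1742  0.104 ] [ 1.   0.7 -1.2]
plane n [ 0.632 -0.002 -0.775] lean deg 39.2 3050 6637 lo [-0.0122 -0.0196 -0.0335] hi [ 0.0189  0.0194 -0.0083]
```

```bash
for i in 1; do python3 -m jog '[[-0.06,0,0.08,0],[-0.13,0,0.15,0],[-0.13,0,0.15,0]]'; done; python3 -m jog '[[-0.06,0,0.08,0],[-0.13,0,0.15,0],[-0.13,0,0.15,0]]'
```

```text
t: 14.4
eef_pos: [0.5326, -0.1739, 0.1024]
tool_rot: [0.0, -0.093, 0.996, -0.0]
contact_force: [1.6, 0.2, 0.0]
gripper_width: 0.514
grasp_force: 50.8
t: 14.65
eef_pos: [0.5339, -0.1737, 0.1008]
tool_rot: [0.0, -0.093, 0.996, -0.0]
contact_force: [1.7, 0.5, -0.2]
gripper_width: 0.515
grasp_force: 50.7
```

```bash
python3 -m jog '[[-0.06,0,0.08,0],[-0.13,0,0.15,0],[-0.13,0,0.15,0]]'; python3 -m jog '[[-0.06,0,0.08,0],[-0.1,0,0.12,0],[-0.1,0,0.12,0]]'
```

```text
t: 14.9
eef_pos: [0.5354, -0.1732, 0.0989]
tool_rot: [0.001, -0.093, 0.996, -0.0]
contact_force: [3.7, -0.1, -3.8]
gripper_width: 0.511
grasp_force: 50.4
t: 15.15
eef_pos: [0.5361, -0.1732, 0.0981]
tool_rot: [0.0, -0.093, 0.996, -0.0]
contact_force: [1.4, 0.2, 1.4]
gripper_width: 0.512
grasp_force: 50.9
```

```bash
python3 -m jog '[[-0.06,0,0.08,0],[-0.1,0,0.12,0],[-0.1,0,0.12,0]]'; python3 tilt.py;  python3 - <<'E'
from h import *
w=np.load('wrist.npz')['pixels']
cv2.imwrite('pics/i.png',cv2.resize(w[170:320,170:345,::-1],(700,600),interpolation=cv2.INTER_CUBIC))
E
```

```text
t: 15.4
eef_pos: [0.5365, -0.1731, 0.0975]
tool_rot: [-0.0, -0.093, 0.996, 0.0]
contact_force: [-2.4, 1.3, 9.0]
gripper_width: 0.511
grasp_force: 51.9
[ 0.5365 -0.1731  0.0975] [-2.4  1.3  9. ]
plane n [ 0.645 -0.008 -0.764] lean deg 40.2 2865 6679 lo [-0.0116 -0.0195 -0.0336] hi [ 0.0187  0.0195 -0.0083]
```

View pics/i.png

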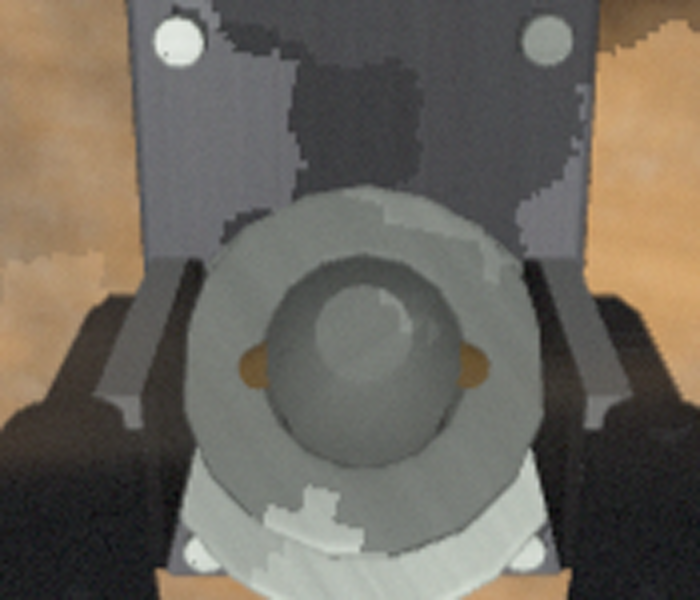

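Both brass catches are out over the hub's top face, at (252,368) and (478,368), and the washer pushes back with about 12 N. I'll ease off slightly, open, and back away.

```bash
python3 -m jog '[[0.05,0,-0.06,0],[0.07,0,-0.08,0],[0.07,0,-0.08,0]]'; python3 -m jog '[[0,0,0,0],[0,0,0,0],[0,0,0,0],[0,0,0,0],[0,0,0,0],[0,0,0,0],[0,0,0,0],[0,0,0,0]]' -1; python3 -m jog '[[0,0,-1,0],[0,0,-2,0],[0,0,-4,0],[0,0,-7,0],[0,0,-10,0],[0,0,-13,0],[0,0,-15,0],[0,0,-15,0],[0,0,-15,0],[0,0,-15,0]]'
python3 - <<'E'
from h import *
w=cam('wrist');s=cam('scene');W=cloud(w);m=(np.hypot(W[...,0]-.55,W[...,1]+.175)<.05)&(W[...,2]>.05)
v,u=np.where(m);print(u.min(),u.max(),v.min(),v.max())
a=max(0,int(u.mean())-50);b=max(0,int(v.mean())-50)
cv2.imwrite('pics/j.png',np.hstack([cv2.resize(w['pixels'][b:b+100,a:a+100,::-1],(400,400),interpolation=cv2.INTER_CUBIC),cv2.resize(s['pixels'][190:310,310:430,::-1],(400,400),interpolation=cv2.INTER_CUBIC)]))
E
```

```text
t: 15.7
eef_pos: [0.5364, -0.1732, 0.0977]
tool_rot: [0.0, -0.093, 0.996, -0.0]
contact_force: [2.0, 0.6, 2.8]
gripper_width: 0.512
grasp_force: 51.0
t: 16.37
eef_pos: [0.536, -0.1731, 0.0976]
tool_rot: [-0.0, -0.093, 0.996, 0.0]
contact_force: [0.8, 0.2, -0.2]
gripper_width: 1.003
grasp_force: 0.0
t: 17.2
eef_pos: [0.5356, -0.1729, 0.2476]
tool_rot: [-0.0, -0.093, 0.996, 0.0]
contact_force: [0.1, -0.7, -0.8]
gripper_width: 1.003
grasp_force: 0.0
108 401 164 383
```

View pics/j.png

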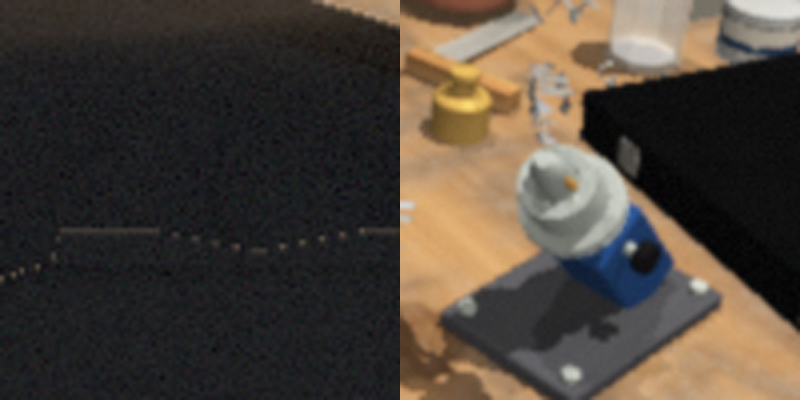

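In the scene view the roll sits home on the blue arbor, with a brass catch over its top at (572,183). The wrist crop fell on the gripper, so I'll check both catches by colour in the same wrist picture before handing in.

```bash
python3 - <<'E'
from h import *
w=dict(np.load('wrist.npz'));W=cloud(w);hsv=cv2.cvtColor(w['pixels'],cv2.COLOR_RGB2HSV)
m=((hsv[...,1]>110)&(hsv[...,0]>8)&(hsv[...,0]<30)&(np.hypot(W[...,0]-.53,W[...,1]+.175)<.03)&(W[...,2]>.085)).astype(np.uint8)
k,l,s,c=cv2.connectedComponentsWithStats(m)
for i in range(1,k):
    if s[i,4]>2:
        P=W[l==i];y=(P-[.532,-.1746,.12])@np.array([-.188,.982,0]);print(s[i],P.mean(0).round(4),'y_socket',y.min().round(4),y.max().round(4))
if k<2: print(w['pixels'][300:380:20,200:330:20].tolist())
E
```

```text
[246 180   4   6  13] [ 0.5319 -0.1871  0.1257] y_socket -0.0137 -0.0107
[271 180   4   6  14] [ 0.5276 -0.1628  0.1251] y_socket 0.0108 0.0139
```

```bash
python3 -c "
from station import bot
print(bot.hand_in())"
```

```text
the job is handed in; nothing more can be done
None
```

The steel roll is on the blue stand's arbor against the spring washer, with both brass catches seen out over its top after I let go; the job is handed in, but hand-in returned no verdict.

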